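# Lay the standing cartons down in their bays

### The job

A tall and a short cardboard carton stand on end on the marked plywood board, each astride the line that divides its lane into a long bay and a short bay. With the fingertips, gently push each carton over near its top, so that it comes straight down on its broad side inside a bay of its own lane: the tall one in the long bay, the short one in the short bay. Do not pick the cartons up or slide them along by their lower half, and leave everything else where it is.

Things in the scene. Friction and masses are not known exactly. Their poses are not given: they have to be found in the camera images.
- tall_carton: the taller cardboard carton, 40 (its x) x 80 (its y) x 150 mm tall (its z), 0.25 to 0.46 kg, standing on end on the board. Origin at the centre of its underside; its broad 80 mm wide faces look along its +x and -x. It stands in one lane or the other, astride the dividing line, its x within 4 degrees of the board's x. Pushed near the top across a broad face it tips about the opposite bottom edge, needing about 1 N, and falls by itself once it leans more than 15 degrees
- short_carton: the shorter carton, of the same cardboard, 40 (its x) x 80 (its y) x 100 mm tall (its z), 0.17 to 0.31 kg, standing in the other lane in the same way. Origin at the centre of its underside. It falls by itself once it leans more than 22 degrees
- tall_carton_mid (a point): centre of the tall carton's body, 75 mm from its underside; axes as the carton's
- short_carton_mid (a point): centre of the short carton's body, 50 mm from its underside; axes as the carton's
- board: fixed plywood board 430 (its x) x 330 (its y) x 6 mm thick, flat on the table, its top 6 mm above the table; origin at the centre of its underside. Thin dark lines on it draw two lanes along its x, lane a centred 85 mm to +y and lane b 85 mm to -y. Each lane is cut by a dividing line at the board's x = 0 into a long bay, 190 mm long, and a short bay, 140 mm long, both 130 mm wide. The long bay is on the +x side in lane a, on the -x side in lane b
- long_bay_a (a point): centre of the long bay of lane a, at the board's top; 95 mm to the board's +x, 85 mm to its +y; axes as the board's
- short_bay_a (a point): centre of the short bay of lane a; 70 mm to the board's -x, 85 mm to its +y; axes as the board's
- long_bay_b (a point): centre of the long bay of lane b; 95 mm to the board's -x, 85 mm to its -y; axes as the board's
- short_bay_b (a point): centre of the short bay of lane b; 70 mm to the board's +x, 85 mm to its -y; axes as the board's
- jar: small amber glass jar, 44 mm across, 60 mm tall, on the board in the blank corner beyond the short bay of lane a; leave it alone
- block: cork sanding block 45 x 70 x 35 mm tall, on the board in the blank corner beyond the short bay of lane b; leave it alone
- glue: white bottle, 52 mm across, 120 mm tall, standing on the table just off the end of the board; leave it alone
- tape: roll of paper tape lying flat, 100 mm across, 25 mm tall, on the table beside the board; leave it alone
- driver: screwdriver, 200 mm long, lying on the table; leave it alone
- mallet: hammer lying on the table; leave it alone
- clamp: C-clamp lying flat on the table, about 90 x 140 mm, 16 mm tall; leave it alone
Mind the look-alikes: they are no part of the job. What is shaped like the short_carton but purple is not meant.

How it is judged:
By the outcome, as a careful person would: the job done as asked, in the order asked, and still so for the second after the job is handed in, with the robot touching nothing.
It also fails if it takes over 48 s, if anything falls off the work surface, if the arm or the gripper's body presses on something with over 40 N, if the wrist force passes 120 N, or if a joint passes its speed limit or range.

### The arm

A 6-joint arm with a two-finger parallel gripper is mounted at the origin on the work surface. World frame = base frame: x ahead of the robot, y to its left, z up, the work surface at z = 0. Lengths are in m, angles in rad, forces in N, time in s.
With the tool pointing down it reaches from about 0.25 to 0.725 m from the base axis. Payload 4 kg.
Tool frame: the origin (TCP) lies midway between the tips of the shut fingers; the grasp point (between the pads) lies 19 mm behind it (bot.grasp_offset is the distance from the TCP to the grasp point, in m); z points along the fingers, y is the direction in which the jaws open and shut (so a half turn about z gives the same grasp; the last joint's range is limited). The gripper opens to 85 mm and grips with 20 to 120 N. Pads are 22 mm wide; open, the fingers measure 114 mm over their backs; the gripper's body (76 mm by 85 mm) begins 54 mm behind the grasp point. The pads swing forward as they close: fully open they stand 13 mm farther back than shut.
Start: joints at [1.264, 0.241, 0.005, 1.335, 0, 1.571], TCP at [0.151, 0.477, 0.231] pointing down, gripper open.
Joint ranges: [-2.72, 2.72], [-1.05, 1.87], [-1.09, 1.28], [-1.99, 2.15], [-1.42, 1.44], [-3.14, 3.14]. Speed limits (rad/s): [2.79, 2.79, 3.14, 3.14, 3.14, 3.14].

### API

Orientations are given as a unit quaternion [x, y, z, w].
In Python, from workcell import sensors, optics, bot gives the robot as it stands.
- The arm moves only by the tool apply_moves, never from a script. Its argument "plan" is one flat list of numbers, 6 for each row, row after row: the shift along the tool's x, y, z in m, then the turn, a rotation vector about the tool's x, y, z in rad. In form: [tx, ty, tz, ax, ay, az, tx, ty, tz, ax, ay, az, ...]. A call has 1 to 12 rows; each row is the pose to reach, as a shift and turn from the pose commanded when the call began, along the tool's axes at that moment; what a row does not reach only later rows make up. A row lasts 1/12 s, in which the tool goes at most 41.7 mm and 7.16 degrees, less where a joint would pass 70% of its speed; a pose out of reach is approached as far as the arm can. A call with a gripper value outside its range is refused whole. "grip" is the finger opening in m, from 0 to 0.0854, set as the call begins (left out, the last holds). The fingers move at their own pace and stop on an object; the grip force is fixed at half the most. Time passes only in rows, so rows that repeat a pose let the fingers close. It gives the time, the measured TCP pose, the force and the opening at its end, in the units of the state.
- sensors.get_obs(): the state, without advancing time (a new reading comes with each control period).
- optics.camera(name): name is "scene" or "top" or "wrist"; returns a dict with "pixels" (480x640x3 uint8, red, green, blue), "fx", "fy", "cx", "cy" (pixels), "pose" (4x4, takes a point from camera to world coordinates); the wrist camera has in their place "tool_from_camera" (4x4, takes a point from camera to tool coordinates, whose origin is the TCP and whose axes are the flange's). Camera axes: x right, y up, looking along -z (the intrinsics and any distortion apply to the point x, -y, -z); pixel columns grow to the right and rows downward; lengths in m; the calibration is good to about 2 mm. A picture is of the moment at which its call begins: read the wrist's pose just before it. There is no depth.
- bot.job_done(): hands the job in, once; it reports no verdict.
The state is a dict: "clock": time; "joint_pos": joint angles; "joint_vel": joint speeds; "tau": joint torques, N m; "eef_pos": TCP position; "tool_rot": TCP orientation; "ft_force": force on the tool from outside, world axes, zero at the start; "ft_torque": the same for the moment, N m; "grip_width": finger opening in m.
Only numpy, scipy, OpenCV 4.12 (cv2) and the standard library are available. Lean on these libraries where they do the work, as an engineer would, in place of code of your own. Each camera call takes 0.05 s, during which the arm holds its last target.

## Working session

There is one attempt and no reset: what is moved stays moved. The work goes in short steps, Python scripts to look and compute and a tool call to move; the robot and the scene stay as the last step left them, time stands still between calls to the robot, and variables do not carry over. Pictures are saved under pics/ and viewed, and the job is handed in when it is done.

Besides the shell and the picture viewer there is one more tool, called as a command line: name --argument value ..., lists and objects as JSON in quotes. apply_moves: Moves the arm, as the interface text tells. Its arguments: {"type":"object","properties":{"plan":{"type":"array","items":{"type":"number"}},"grip":{"type":"number"}},"required":["plan"]}

```bash
mkdir -p pics; ls
python3 - <<'E'
from workcell import sensors, optics, bot
import cv2
print(sensors.get_obs())
for n in("scene","top"):
    c=optics.camera(n); cv2.imwrite(f"pics/{n}0.png",c["pixels"][:,:,::-1]); print({k:v for k,v in c.items() if k!="pixels"})
E
```

```text
pics
{'clock': 0.0, 'joint_pos': array([1.26397181e+00, 2.41391133e-01, 3.72250434e-03, 1.33520114e+00,
       2.43712545e-05, 1.57077610e+00]), 'joint_vel': array([-0.0012711 ,  0.00071003,  0.00075861, -0.00016219, -0.00075027,
        0.00098893]), 'tau': array([-3.03669012e-04, -3.72317612e+01,  2.52408975e+01,  1.69034681e-02,
       -3.30704360e-06, -5.14867338e-06]), 'eef_pos': array([0.1508181 , 0.47604704, 0.23042321]), 'tool_rot': array([ 1.52801136e-01,  9.88256413e-01, -1.02268127e-03, -1.70475420e-04]), 'ft_force': array([-0.39709897,  0.43961971,  0.83646775]), 'ft_torque': array([0.04131162, 0.02643339, 0.0283653 ]), 'grip_width': 0.08564606402469416}
{'fx': 437.9947519792787, 'fy': 437.9947519792787, 'cx': 322.97182758967404, 'cy': 233.59069523175063, 'pose': array([[ 0.52626003, -0.6890323 ,  0.49828193,  1.00588987],
       [ 0.85027719,  0.43254271, -0.29989248, -0.29579101],
       [-0.00889261,  0.58149918,  0.81349838,  0.84065998],
       [ 0.        ,  0.        ,  0.        ,  1.        ]])}
{'fx': 488.410327114638, 'fy': 488.410327114638, 'cx': 316.91775063678466, 'cy': 234.24629650740647, 'pose': array([[-1.17790544e-03,  9.92310775e-01, -1.23765661e-01,
         3.94910114e-01],
       [-9.99968287e-01, -1.93990224e-04,  7.96157427e-03,
         4.38122388e-03],
       [ 7.87634660e-03,  1.23771114e-01,  9.92279534e-01,
         1.13940837e+00],
       [ 0.00000000e+00,  0.00000000e+00,  0.00000000e+00,
         1.00000000e+00]])}
```

View pics/scene0.png

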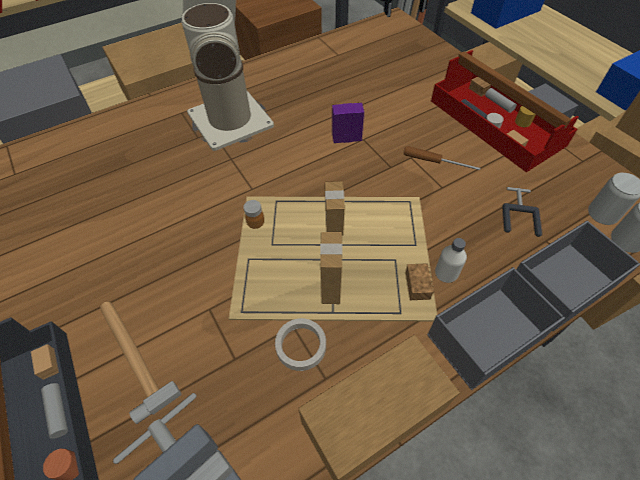

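View pics/top0.png

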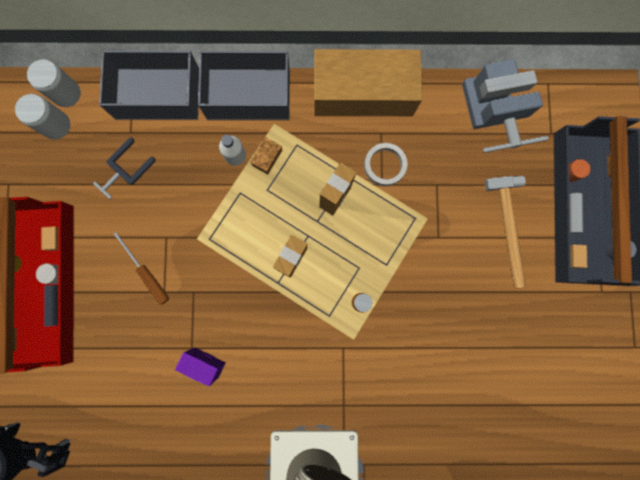

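Run:
```python
import cv2
t=cv2.imread("pics/top0.png")[110:350,180:440]
cv2.imwrite("pics/topz.png",cv2.resize(t,None,fx=3,fy=2.5,interpolation=cv2.INTER_CUBIC)[:600])
t=cv2.imread("pics/top0.png")[150:290,260:400]
cv2.imwrite("pics/topc.png",cv2.resize(t,None,fx=4.25,fy=4.25,interpolation=cv2.INTER_CUBIC))
t=cv2.imread("pics/scene0.png")[170:320,230:440]
cv2.imwrite("pics/scz.png",cv2.resize(t,None,fx=3.8,fy=3.8,interpolation=cv2.INTER_CUBIC))
```

```text
(no output)
```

View pics/topc.png

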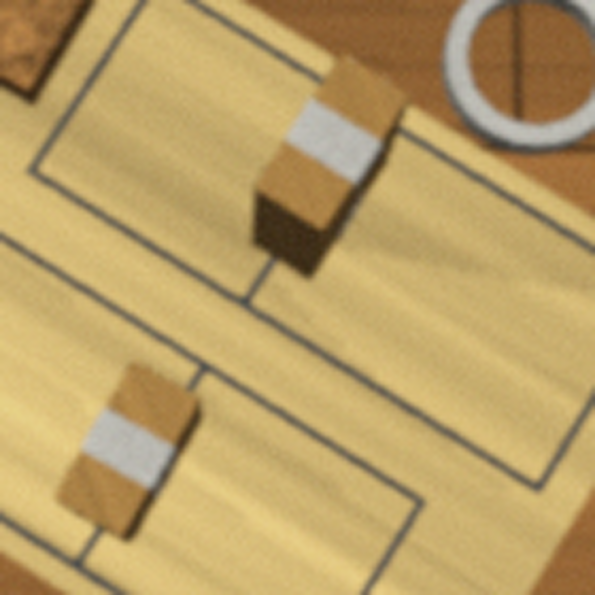

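View pics/scz.png

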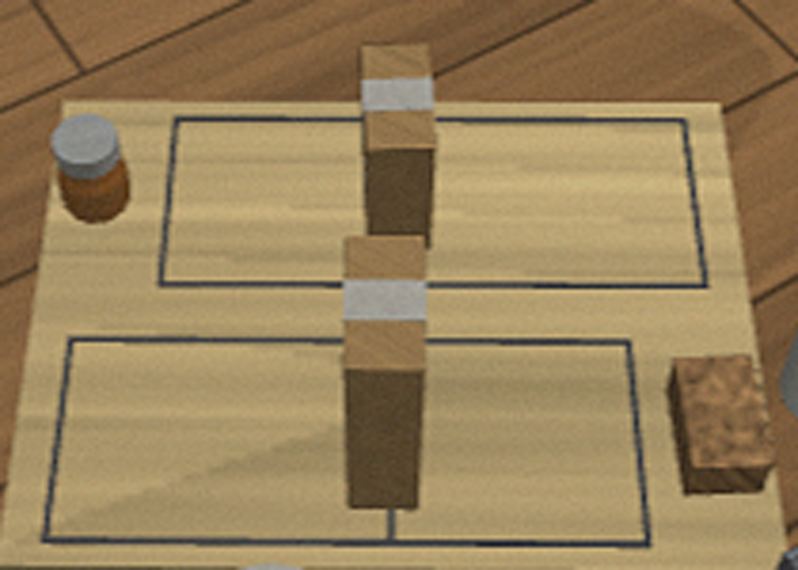

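```bash
cat > h.py <<'E'
import numpy as np,json
from workcell import sensors, optics, bot
T={"fx":488.410327114638,"cx":316.91775063678466,"cy":234.24629650740647,"pose":np.array([[-1.17790544e-03,9.92310775e-01,-1.23765661e-01,3.94910114e-01],[-9.99968287e-01,-1.93990224e-04,7.96157427e-03,4.38122388e-03],[7.87634660e-03,1.23771114e-01,9.92279534e-01,1.13940837e+00],[0,0,0,1]])}
def ray(c,u,v,z):
    d=c["pose"][:3,:3]@np.array([(u-c["cx"])/c["fx"],-(v-c["cy"])/c["fx"],-1]); o=c["pose"][:3,3]
    return o+d*(z-o[2])/d[2]
E
python3 - <<'E'
from h import *
f=lambda p,z:ray(T,260+(p[0]+.5)/4.25-.5,150+(p[1]+.5)/4.25-.5,z)[:2]
np.set_printoptions(precision=4,suppress=True)
L=[((538,487),(-190,-20)),((246,302),(0,-20)),((33,171),(140,-20)),((205,368),(0,20)),((422,500),(-140,20)),((79,562),(0,150))]
P=np.array([f(p,.006) for p,_ in L]);B=np.array([b for _,b in L])/1e3
bc=B.mean(0);pc=P.mean(0);U,S,V=np.linalg.svd((P-pc).T@(B-bc));R=U@np.diag([1,np.linalg.det(U@V)])@V;t=pc-R@bc
print("res",(P-(B@R.T+t))*1e3); print("board",t,np.degrees(np.arctan2(R[1,0],R[0,0])))
for n,z,q in(("tall",.156,[(345,57),(407,103),(322,232),(255,188)]),("short",.106,[(133,362),(200,403),(128,540),(57,497)])):
    W=np.array([f(p,z) for p in q]);C=W.mean(0); print(n,C,"board",(R.T@(C-t))*1e3)
    w=(W[3]+W[2]-W[0]-W[1])/2; l=(W[0]+W[3]-W[1]-W[2])/2
    print(" len",np.linalg.norm(w),np.linalg.norm(l),"yaw from y,x",np.degrees(np.arctan2(w[1],w[0]))-90,np.degrees(np.arctan2(l[1],l[0])))
E
```

```text
res [[ 0.2695  0.4426]
 [ 0.7686 -0.4907]
 [-0.554  -0.3483]
 [-2.1576  0.6792]
 [ 0.208   0.3414]
 [ 1.4655 -0.6242]]
board [0.5507 0.0051] 57.61136781737412
tall [ 0.6224 -0.0466] board [ -5.2838 -88.2231]
 len 0.0771810630199363 0.038194579591143016 yaw from y,x 56.34811109146253 54.43625767924411
short [0.4783 0.053 ] board [ 1.6472 86.7791]
 len 0.07715733411948368 0.04040998891153005 yaw from y,x 61.753862857608 58.66878733609904
```

```bash
cat >> h.py <<'E'
from scipy.spatial.transform import Rotation as Ro
np.set_printoptions(precision=4,suppress=True)
def go(xyz,yaw):  # yaw deg of tool y, tool straight down
    s=sensors.get_obs(); R0=Ro.from_quat(s["tool_rot"]); a=np.radians(yaw)
    y=np.array([np.cos(a),np.sin(a),0]);z=np.array([0,0,-1.]);x=np.cross(y,z)
    R1=Ro.from_matrix(np.c_[x,y,z])
    print("t",s["clock"],"pos",s["eef_pos"],"f",s["ft_force"],"w",s["grip_width"],"j",s["joint_pos"])
    print("shift",R0.inv().apply(np.array(xyz)-s["eef_pos"]),"rot",(R0.inv()*R1).as_rotvec())
E
python3 -c "
from h import *
go([.656,.003,.24],56)"
```

```text
t 0.1 pos [0.1508 0.4761 0.2305] f [ 0.0332 -0.6571  0.0635] w 0.08550196306291465 j [1.264  0.2414 0.0039 1.3352 0.     1.5708]
shift [-0.6245 -0.2985 -0.009 ] rot [-0.0019  0.0002  0.2866]
```

apply_moves --plan '[-0.015, -0.007, -0.001, 0, 0, 0.01, -0.045, -0.022, -0.003, 0, 0, 0.03, -0.08, -0.038, -0.005, 0, 0, 0.05, -0.115, -0.055, -0.007, 0, 0, 0.07, -0.15, -0.072, -0.009, 0, 0, 0.1, -0.185, -0.088, -0.009, 0, 0, 0.12, -0.22, -0.105, -0.009, 0, 0, 0.14, -0.255, -0.122, -0.009, 0, 0, 0.16, -0.29, -0.139, -0.009, 0, 0, 0.18, -0.325, -0.155, -0.009, 0, 0, 0.2, -0.355, -0.17, -0.009, 0, 0, 0.22, -0.38, -0.182, -0.009, 0, 0, 0.24]' --grip 0

```text
clock: 1.1
eef_pos: [0.4596, 0.1861, 0.2398]
tool_rot: [0.271, 0.962, -0.0, -0.0]
ft_force: [-0.3, 0.5, 0.6]
grip_width: 0.0
```

```bash
python3 -c "
from h import *
go([.656,.003,.24],56)"
```

```text
t 1.1 pos [0.4596 0.1861 0.2398] f [-0.3459  0.523   0.6158] w 4.6449419496239166e-05 j [ 0.3851  0.2294  0.0127  1.3549 -0.0004  0.9347]
shift [-0.2632 -0.0536 -0.0001] rot [-0.0008 -0.0001  0.0438]
```

apply_moves --plan '[-0.03, -0.006, 0, 0, 0, 0.005, -0.06, -0.012, 0, 0, 0, 0.01, -0.09, -0.018, 0, 0, 0, 0.015, -0.12, -0.024, 0, 0, 0, 0.02, -0.15, -0.03, 0, 0, 0, 0.025, -0.18, -0.037, 0, 0, 0, 0.03, -0.205, -0.042, 0, 0, 0, 0.035, -0.23, -0.047, 0, 0, 0, 0.04, -0.25, -0.051, 0, 0, 0, 0.044, -0.263, -0.054, 0, 0, 0, 0.044, -0.263, -0.054, 0, 0, 0, 0.044]'

```text
clock: 2.02
eef_pos: [0.656, 0.0031, 0.2385]
tool_rot: [0.293, 0.956, -0.001, -0.001]
ft_force: [-0.3, 0.6, -0.7]
grip_width: -0.0001
```

```bash
python3 -c "
from h import *
import cv2
go([.656,.003,.139],56)
for n in('wrist','scene'):
    c=optics.camera(n); cv2.imwrite(f'pics/{n}1.png',c['pixels'][:,:,::-1])"
```

```text
t 2.0167 pos [0.656  0.0031 0.2385] f [-0.3058  0.6093 -0.722 ] w -6.799100729199858e-05 j [ 0.005   0.568   0.514   1.5182 -0.0007  0.5989]
shift [-0.0001  0.      0.0995] rot [-0.0014 -0.0008 -0.0005]
```

View pics/scene1.png

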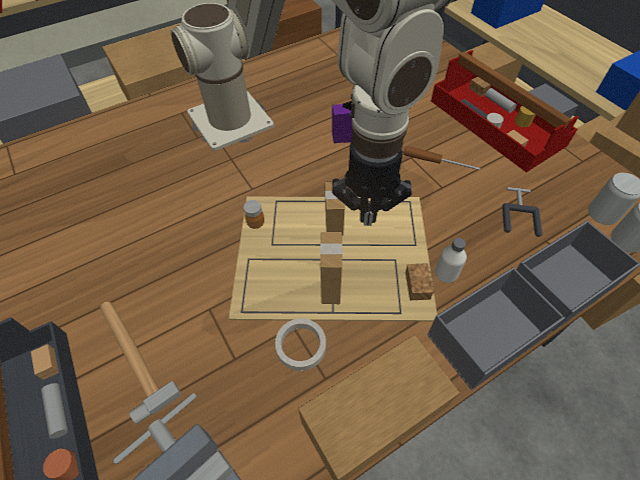

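View pics/wrist1.png

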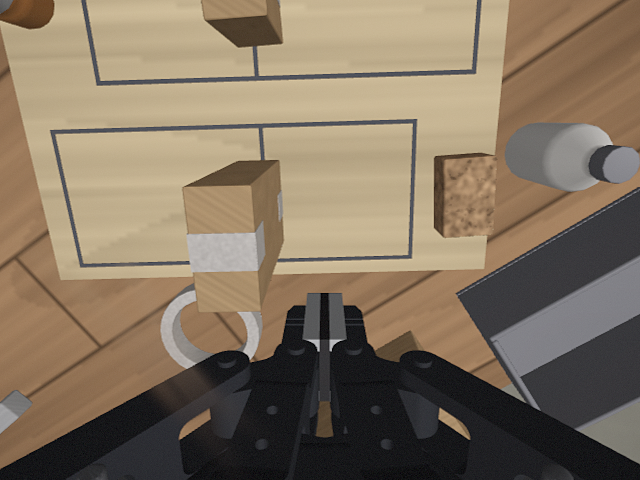

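```bash
python3 -c "
import cv2
t=cv2.imread('pics/wrist1.png')[150:320,170:300]
cv2.imwrite('pics/wz.png',cv2.resize(t,None,fx=3.5,fy=3.5,interpolation=cv2.INTER_CUBIC))
from h import *
c=optics.camera('wrist');print({k:v for k,v in c.items() if k!='pixels'})"
```

```text
{'fx': 397.262647939607, 'fy': 397.262647939607, 'cx': 324.10542359416746, 'cy': 239.29321945652842, 'tool_from_camera': array([[ 0.0003,  0.9566,  0.2915,  0.0734],
       [ 1.    , -0.0002, -0.0006,  0.0001],
       [-0.0006,  0.2915, -0.9566, -0.1427],
       [ 0.    ,  0.    ,  0.    ,  1.    ]])}
```

View pics/wz.png

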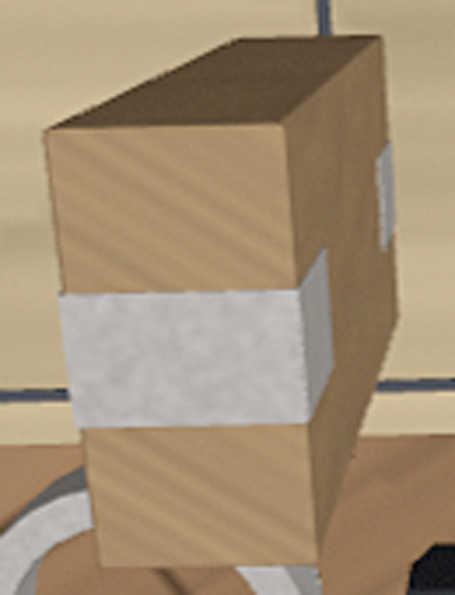

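```bash
cat >> h.py <<'E'
def wcam():
    s=sensors.get_obs(); c=optics.camera('wrist'); M=np.eye(4);M[:3,:3]=Ro.from_quat(s["tool_rot"]).as_matrix();M[:3,3]=s["eef_pos"]
    c["pose"]=M@c["tool_from_camera"]; return c
def box(c,q,z):
    W=np.array([ray(c,u,v,z)[:2] for u,v in q]);C=W.mean(0); w=(W[0]+W[1]-W[2]-W[3])/2; l=(W[1]+W[2]-W[0]-W[3])/2
    print("centre",C,"len",np.linalg.norm(w),np.linalg.norm(l),"ang",np.degrees(np.arctan2(w[1],w[0]))+0,np.degrees(np.arctan2(l[1],l[0])))
E
python3 -c "
from h import *
c=wcam()
z=lambda a,b:(170+(a+.5)/3.5-.5,150+(b+.5)/3.5-.5)
box(c,[z(46,128),z(285,124),z(317,567),z(100,567)],.156)
go([.656,.003,.142],56)
"
```

```text
centre [ 0.6233 -0.0461] len 0.07975667877815044 0.03911107252918802 ang 147.26254604567305 56.65668984968526
t 2.2167 pos [0.6541 0.0062 0.24  ] f [0.4904 1.2304 0.0401] w 1.354858657175269e-06 j [0.0094 0.5632 0.5098 1.5186 0.0003 0.5995]
shift [-0.0035 -0.0016  0.098 ] rot [-0.0004 -0.0012  0.0033]
```

```bash
python3 -c "
from h import *
for i in range(3):
  go([.6558,.0042,.142],56.9); optics.camera('top')
"
```

```text
t 2.2167 pos [0.6541 0.0062 0.24  ] f [0.4904 1.2304 0.0401] w 1.354858657175269e-06 j [0.0094 0.5632 0.5098 1.5186 0.0003 0.5995]
shift [-0.0027 -0.0007  0.098 ] rot [-0.0004 -0.0012 -0.0124]
t 2.2667 pos [0.6542 0.0064 0.2404] f [ 0.7054 -0.4611 -0.0691] w 0.00013737172330238558 j [0.0097 0.5627 0.5099 1.5185 0.0002 0.5994]
shift [-0.0026 -0.0009  0.0984] rot [-0.0001 -0.0006 -0.012 ]
t 2.3167 pos [0.6542 0.0065 0.2406] f [-1.478  -0.2961 -0.3653] w 5.98258233307938e-05 j [0.0098 0.5625 0.51   1.5186 0.0001 0.5994]
shift [-0.0026 -0.001   0.0986] rot [-0.     -0.0003 -0.0119]
```

apply_moves --plan '[-0.0025, -0.001, 0.02, 0, 0, -0.012, -0.0025, -0.001, 0.045, 0, 0, -0.012, -0.0025, -0.001, 0.07, 0, 0, -0.012, -0.0025, -0.001, 0.09, 0, 0, -0.012, -0.0025, -0.001, 0.0985, 0, 0, -0.012, -0.0025, -0.001, 0.0985, 0, 0, -0.012, -0.0025, -0.001, 0.0985, 0, 0, -0.012, -0.0025, -0.001, 0.0985, 0, 0, -0.012]'

```text
clock: 3.03
eef_pos: [0.6575, 0.0035, 0.1438]
tool_rot: [0.285, 0.958, 0.0, 0.002]
ft_force: [-0.4, -0.1, 0.6]
grip_width: -0.0
```

```bash
python3 -c "
from h import *
import cv2
go([.6233,-.0461,.142],56.9)
c=optics.camera('scene'); cv2.imwrite('pics/s2.png',cv2.resize(c['pixels'][140:340,220:460,::-1],None,fx=3,fy=3))
go([.6233,-.0461,.142],56.9)
"
```

```text
t 3.0333 pos [0.6575 0.0035 0.1438] f [-0.3982 -0.0696  0.6213] w -2.6251724187953593e-05 j [ 0.0053  0.5977  0.3196  1.2895 -0.      0.5839]
shift [ 0.0015 -0.0602  0.0017] rot [ 0.0018  0.0027 -0.0008]
t 3.0833 pos [0.6576 0.0035 0.1441] f [-0.8976 -0.7766  0.2751] w 9.086661955438431e-05 j [ 0.0053  0.5975  0.3198  1.2894 -0.0001  0.5838]
shift [ 0.0017 -0.0603  0.0019] rot [ 0.0021  0.0032 -0.0008]
```

View pics/s2.png

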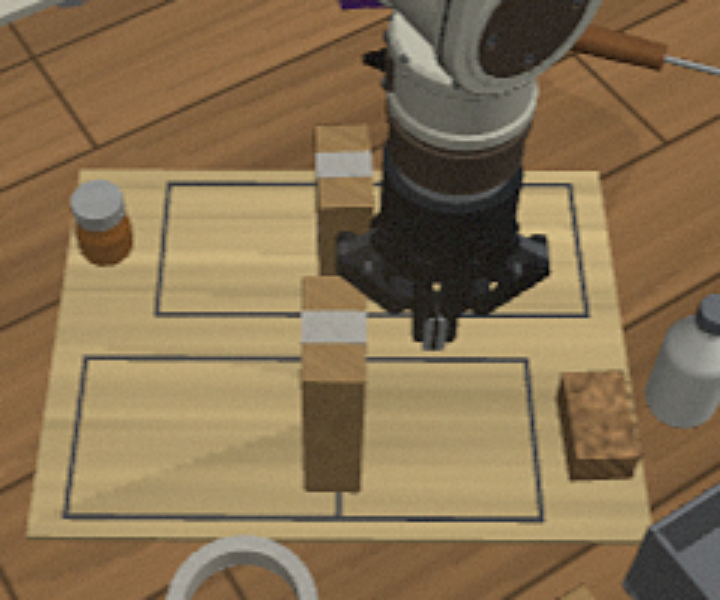

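apply_moves --plan '[0.0015, -0.008, 0.001, 0, 0, 0, 0.0015, -0.015, 0.001, 0, 0, 0, 0.0015, -0.019, 0.001, 0, 0, 0, 0.0015, -0.022, 0.001, 0, 0, 0, 0.0015, -0.025, 0.001, 0, 0, 0, 0.0015, -0.028, 0.001, 0, 0, 0, 0.0015, -0.031, 0.001, 0, 0, 0, 0.0015, -0.034, 0.001, 0, 0, 0, 0.0015, -0.037, 0.001, 0, 0, 0, 0.0015, -0.04, 0.001, 0, 0, 0, 0.0015, -0.043, 0.001, 0, 0, 0, 0.0015, -0.043, 0.001, 0, 0, 0]'

```text
clock: 4.08
eef_pos: [0.6312, -0.0324, 0.1407]
tool_rot: [0.286, 0.958, -0.0, -0.0]
ft_force: [0.3, 0.3, -0.1]
grip_width: 0.0001
```

```bash
python3 -c "
from h import *
import cv2
c=optics.camera('scene'); cv2.imwrite('pics/s3.png',cv2.resize(c['pixels'][140:340,220:460,::-1],None,fx=3,fy=3))
go([.6233,-.0461,.142],56.9)
"
```

```text
t 4.1333 pos [ 0.6314 -0.0322  0.1407] f [ 1.6812 -0.1872 -0.2664] w -0.00015859960803634183 j [-0.0509  0.5509  0.2313  1.2515 -0.      0.5283]
shift [-0.0009 -0.0161 -0.0013] rot [-0.0002 -0.0003 -0.0015]
```

View pics/s3.png

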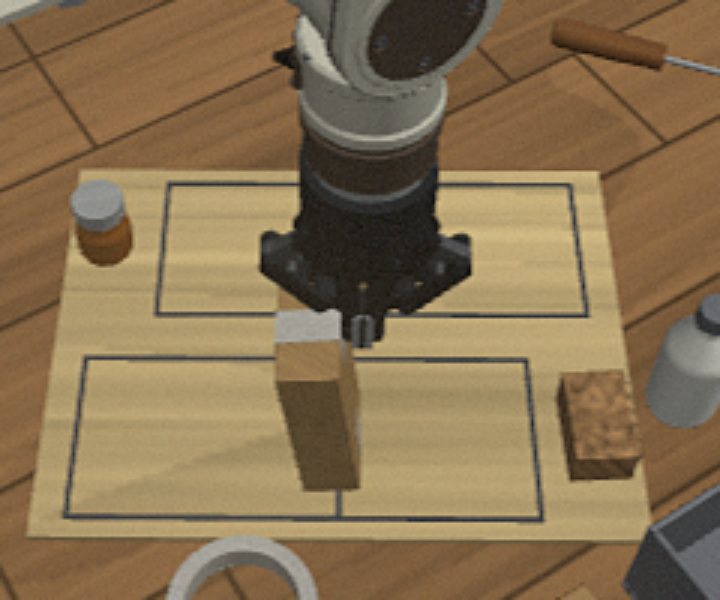

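apply_moves --plan '[0, -0.003, 0, 0, 0, 0, 0, -0.006, 0, 0, 0, 0, 0, -0.009, 0, 0, 0, 0, 0, -0.012, 0, 0, 0, 0, 0, -0.015, 0, 0, 0, 0, 0, -0.018, 0, 0, 0, 0, 0, -0.021, 0, 0, 0, 0, 0, -0.024, 0, 0, 0, 0, 0, -0.027, 0, 0, 0, 0, 0, -0.029, 0, 0, 0, 0, 0, -0.029, 0, 0, 0, 0, 0, -0.029, 0, 0, 0, 0]'

```text
clock: 5.13
eef_pos: [0.6157, -0.0563, 0.1408]
tool_rot: [0.285, 0.958, 0.0, 0.0]
ft_force: [0.2, 0.2, 0.3]
grip_width: -0.0
```

```bash
python3 -c "
from h import *
import cv2
c=optics.camera('scene'); cv2.imwrite('pics/s4.png',cv2.resize(c['pixels'][140:340,220:460,::-1],None,fx=3,fy=3))
go([.6233,-.0461,.142],56.9)
"
```

```text
t 5.1833 pos [ 0.6158 -0.0562  0.1408] f [ 0.6712 -0.2718 -0.433 ] w -8.719453978536356e-05 j [-0.091   0.5231  0.1849  1.2325  0.0001  0.4879]
shift [-0.0008  0.0125 -0.0012] rot [ 0.0001  0.0001 -0.0011]
```

View pics/s4.png

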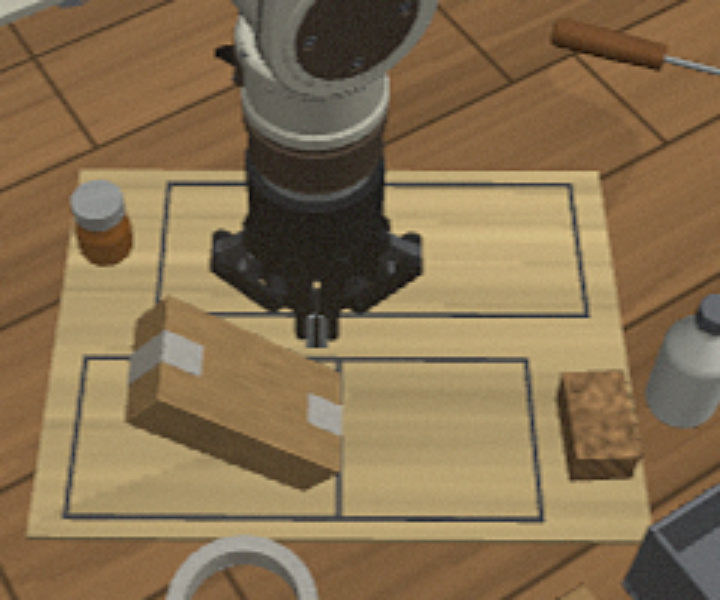

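apply_moves --plan '[0, 0, -0.02, 0, 0, 0, 0, 0, -0.05, 0, 0, 0, 0, 0, -0.08, 0, 0, 0, 0, 0, -0.1, 0, 0, 0]'

```text
clock: 5.52
eef_pos: [0.6165, -0.056, 0.2438]
tool_rot: [0.285, 0.958, 0.0, 0.002]
ft_force: [0.3, 0.3, -0.1]
grip_width: -0.0007
```

```bash
python3 -c "
from h import *
go([.510,.110,.22],60)
"
```

```text
t 5.5167 pos [ 0.6165 -0.056   0.2438] f [ 0.3432  0.2563 -0.1401] w -0.0006835228184820971 j [-0.0906  0.4791  0.3826  1.4711  0.0001  0.4879]
shift [0.18   0.0807 0.0234] rot [ 0.0015  0.0028 -0.0549]
```

apply_moves --plan '[0.015, 0.007, 0.002, 0, 0, 0, 0.04, 0.018, 0.005, 0, 0, -0.01, 0.07, 0.031, 0.01, 0, 0, -0.02, 0.1, 0.045, 0.015, 0, 0, -0.03, 0.13, 0.058, 0.02, 0, 0, -0.04, 0.155, 0.07, 0.023, 0, 0, -0.055, 0.172, 0.078, 0.023, 0, 0, -0.055, 0.18, 0.081, 0.023, 0, 0, -0.055, 0.18, 0.081, 0.023, 0, 0, -0.055, 0.18, 0.081, 0.023, 0, 0, -0.055, 0.18, 0.081, 0.023, 0, 0, -0.055]'

```text
clock: 6.43
eef_pos: [0.5102, 0.1094, 0.218]
tool_rot: [0.259, 0.966, -0.0, 0.0]
ft_force: [0.6, 0.1, 0.2]
grip_width: 0.0003
```

```bash
python3 -c "
from h import *
import cv2
optics.camera('wrist')
c=wcam(); cv2.imwrite('pics/w5.png',c['pixels'][:,:,::-1]); cv2.imwrite('pics/w5z.png',cv2.resize(c['pixels'][90:330,100:340,::-1],None,fx=2.5,fy=2.5,interpolation=cv2.INTER_CUBIC))
print(repr(c['pose']))
c=optics.camera('scene'); cv2.imwrite('pics/s5.png',cv2.resize(c['pixels'][140:340,220:460,::-1],None,fx=3,fy=3))
go([.510,.110,.22],60)
"
```

```text
array([[ 0.5012, -0.8274, -0.2532,  0.4466],
       [ 0.8653,  0.4795,  0.1459,  0.146 ],
       [ 0.0007, -0.2923,  0.9563,  0.3605],
       [ 0.    ,  0.    ,  0.    ,  1.    ]])
t 6.5833 pos [0.51   0.1091 0.2177] f [-0.2794 -0.2959 -0.1671] w 0.0002538211343885341 j [ 0.2109  0.2893  0.0347  1.316  -0.0002  0.7365]
shift [ 0.0005  0.0007 -0.0023] rot [-0.0001  0.0002 -0.002 ]
```

View pics/s5.png

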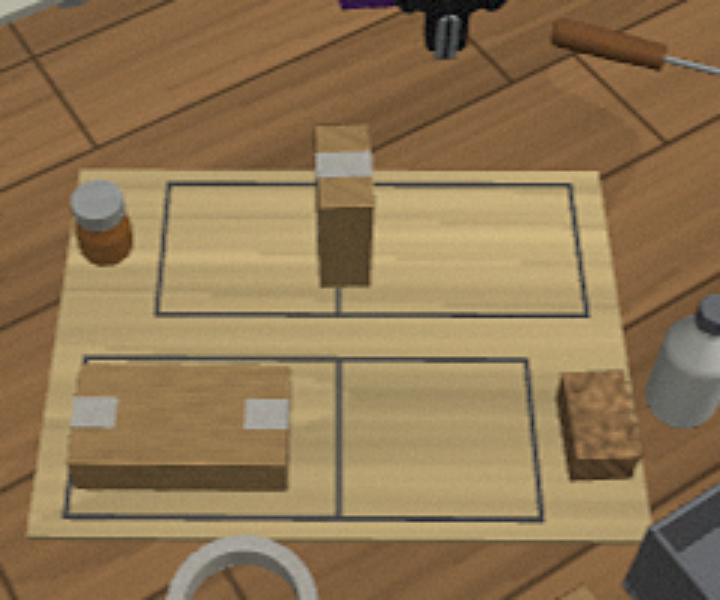

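View pics/w5.png

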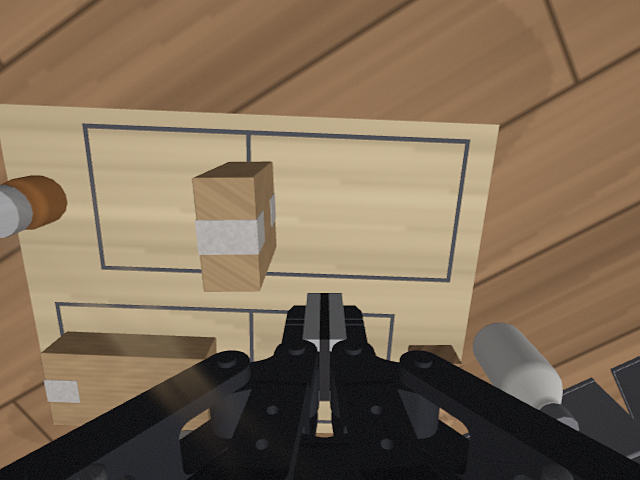

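View pics/w5z.png

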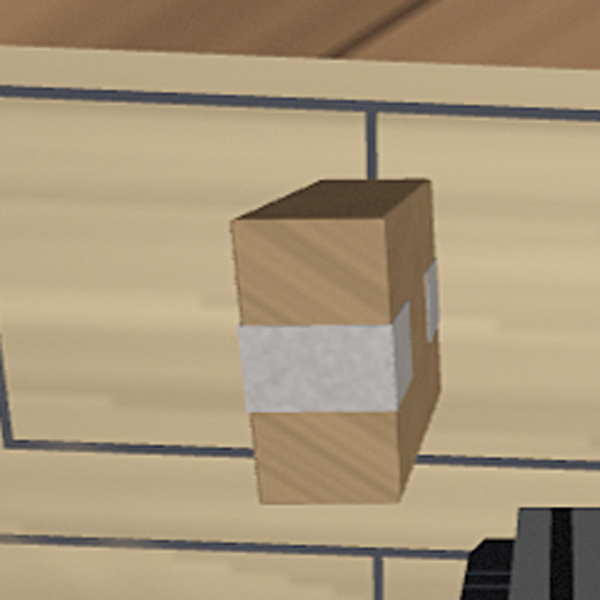

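```bash
python3 -c "
from h import *
import cv2
z=lambda a,b:(100+(a+.5)/2.5-.5,90+(b+.5)/2.5-.5)
c=wcam()
box(c,[z(231,220),z(384,218),z(400,503),z(261,503)],.106)
c=optics.camera('top'); cv2.imwrite('pics/t5.png',cv2.resize(c['pixels'][150:290,290:430,::-1],None,fx=4.25,fy=4.25,interpolation=cv2.INTER_CUBIC))
"
```

```text
centre [0.4797 0.0523] len 0.07903780225055698 0.03895153516052115 ang 150.2919303199459 60.273149952338976
```

View pics/t5.png

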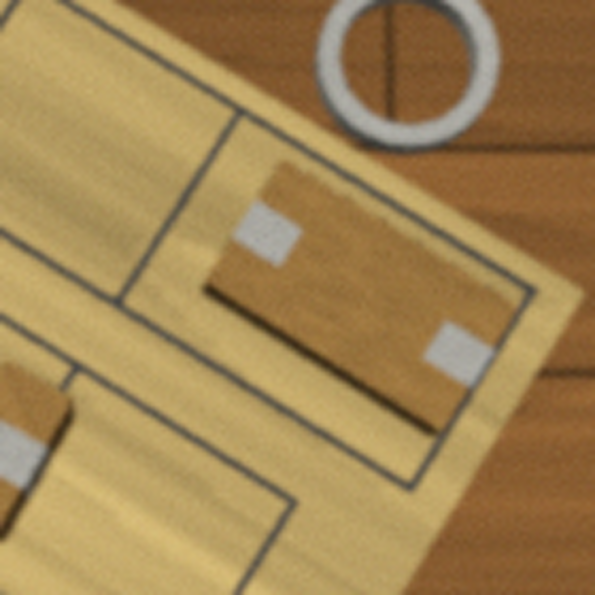

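```bash
cat >> h.py <<'E'
TH=np.radians(57.61);RB=np.array([[np.cos(TH),-np.sin(TH)],[np.sin(TH),np.cos(TH)]]);TB=np.array([.5507,.0051])
b=lambda p:(RB.T@(np.asarray(p)[:2]-TB))*1e3
S={"fx":437.9947519792787,"cx":322.97182758967404,"cy":233.59069523175063,"pose":np.array([[0.52626003,-0.6890323,0.49828193,1.00588987],[0.85027719,0.43254271,-0.29989248,-0.29579101],[-0.00889261,0.58149918,0.81349838,0.84065998],[0,0,0,1]])}
E
python3 -c "
from h import *
f=lambda a,c,z:b(ray(T,290+(a+.5)/4.25-.5,150+(c+.5)/4.25-.5,z))
for n,q,z in (('tops',[(520,300),(440,428),(205,287),(285,160)],.046),('line',[(535,290),(411,487),(119,302),(240,112)],.006)): print(n,[f(*p,z) for p in q])
g=lambda a,c,z:b(ray(S,220+a/3,140+c/3,z))
for n,q,z in (('base',[(70,490),(288,490)],.006),('tops',[(78,364),(291,366),(290,464),(70,464)],.046),('line',[(85,357),(339,358),(338,519),(66,517)],.006)): print(n,[g(*p,z) for p in q])
"
```

```text
tops [array([-183.3059, -131.2467]), array([-182.735 ,  -49.7316]), array([-37.6066, -47.1164]), array([ -37.2948, -128.7692])]
line [array([-191.079 , -150.1038]), array([-189.7163,  -20.16  ]), array([ -0.239 , -21.0784]), array([   0.0554, -148.0548])]
base [array([-190.078 , -130.4275]), array([ -36.9484, -129.4083])]
tops [array([-187.3432,  -51.2804]), array([-35.5152, -52.1091]), array([ -34.7108, -129.9443]), array([-183.7337, -130.9038])]
line [array([-191.6918,  -20.1925]), array([ -0.9541, -20.0308]), array([  -1.9365, -151.294 ]), array([-190.4388, -151.0845])]
```

```bash
python3 -c "
from h import *
go([.5094,.1044,.094],60.2)
"
```

```text
t 6.6833 pos [0.5098 0.1093 0.2177] f [-0.4977 -0.4318  0.4516] w -0.0002549397907077114 j [ 0.2113  0.2892  0.0343  1.316  -0.0001  0.7366]
shift [-0.0021 -0.0044  0.1237] rot [-0.0001 -0.     -0.0052]
```

apply_moves --plan '[-0.002, -0.004, 0.02, 0, 0, -0.005, -0.002, -0.004, 0.05, 0, 0, -0.005, -0.002, -0.004, 0.08, 0, 0, -0.005, -0.002, -0.004, 0.105, 0, 0, -0.005, -0.002, -0.004, 0.118, 0, 0, -0.005, -0.002, -0.004, 0.1235, 0, 0, -0.005, -0.002, -0.004, 0.1235, 0, 0, -0.005, -0.002, -0.004, 0.1235, 0, 0, -0.005, -0.002, -0.004, 0.1235, 0, 0, -0.005]'

```text
clock: 7.43
eef_pos: [0.5104, 0.1057, 0.0957]
tool_rot: [0.257, 0.967, 0.001, 0.001]
ft_force: [-0.3, -0.5, -0.3]
grip_width: -0.0003
```

```bash
python3 -c "
from h import *
import cv2
go([.4797,.0523,.094],60.2)
c=optics.camera('scene'); cv2.imwrite('pics/s6.png',cv2.resize(c['pixels'][140:340,220:460,::-1],None,fx=3,fy=3))
"
```

```text
t 7.4333 pos [0.5104 0.1057 0.0957] f [-0.2892 -0.4508 -0.3413] w -0.0003023183226989805 j [ 0.2043  0.3793 -0.1726  1.0163 -0.0001  0.7234]
shift [ 0.0001 -0.0616  0.0016] rot [0.0017 0.002  0.001 ]
```

View pics/s6.png

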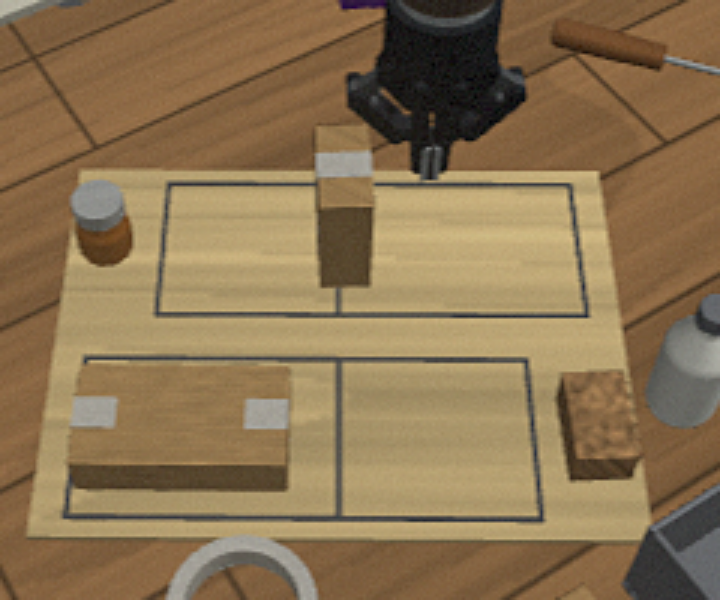

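apply_moves --plan '[0, -0.008, 0.001, 0, 0, 0, 0, -0.015, 0.001, 0, 0, 0, 0, -0.02, 0.001, 0, 0, 0, 0, -0.0225, 0.001, 0, 0, 0, 0, -0.025, 0.001, 0, 0, 0, 0, -0.0275, 0.001, 0, 0, 0, 0, -0.03, 0.001, 0, 0, 0, 0, -0.0325, 0.001, 0, 0, 0, 0, -0.035, 0.001, 0, 0, 0, 0, -0.0375, 0.001, 0, 0, 0, 0, -0.04, 0.001, 0, 0, 0, 0, -0.0425, 0.001, 0, 0, 0]'

```text
clock: 8.48
eef_pos: [0.4879, 0.0686, 0.0933]
tool_rot: [0.256, 0.967, -0.0, 0.0]
ft_force: [0.6, 0.8, 0.6]
grip_width: 0.0006
```

```bash
python3 -c "
from h import *
import cv2
go([.4797,.0523,.094],60.2)
c=optics.camera('scene'); cv2.imwrite('pics/s7.png',cv2.resize(c['pixels'][140:340,220:460,::-1],None,fx=3,fy=3))
"
```

```text
t 8.4833 pos [0.4879 0.0686 0.0933] f [0.6287 0.7981 0.6179] w 0.0005530718980812226 j [ 0.1396  0.3335 -0.249   0.9883 -0.      0.6583]
shift [-0.0009 -0.0182 -0.0007] rot [-0.      0.      0.0015]
```

View pics/s7.png

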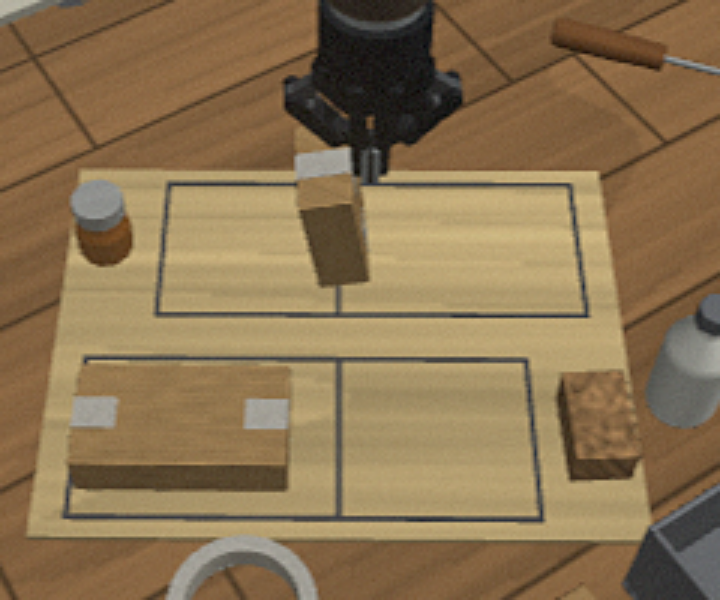

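apply_moves --plan '[0, -0.0025, 0, 0, 0, 0, 0, -0.005, 0, 0, 0, 0, 0, -0.0075, 0, 0, 0, 0, 0, -0.01, 0, 0, 0, 0, 0, -0.0125, 0, 0, 0, 0, 0, -0.015, 0, 0, 0, 0, 0, -0.0175, 0, 0, 0, 0, 0, -0.02, 0, 0, 0, 0, 0, -0.0225, 0, 0, 0, 0, 0, -0.025, 0, 0, 0, 0, 0, -0.0265, 0, 0, 0, 0, 0, -0.0265, 0, 0, 0, 0]'

```text
clock: 9.53
eef_pos: [0.4746, 0.0454, 0.0933]
tool_rot: [0.257, 0.966, -0.0, -0.0]
ft_force: [-0.3, -0.5, 0.9]
grip_width: 0.0001
```

```bash
python3 -c "
from h import *
import cv2
go([.4797,.0523,.094],60.2)
c=optics.camera('scene'); cv2.imwrite('pics/s8.png',cv2.resize(c['pixels'][140:340,220:460,::-1],None,fx=3,fy=3))
"
```

```text
t 9.5333 pos [0.4746 0.0454 0.0933] f [-0.2889 -0.4825  0.9313] w 0.00014472737382948452 j [ 0.0955  0.3056 -0.29    0.9754 -0.0001  0.6146]
shift [-0.001   0.0085 -0.0007] rot [-0.0002 -0.0002  0.0009]
```

View pics/s8.png

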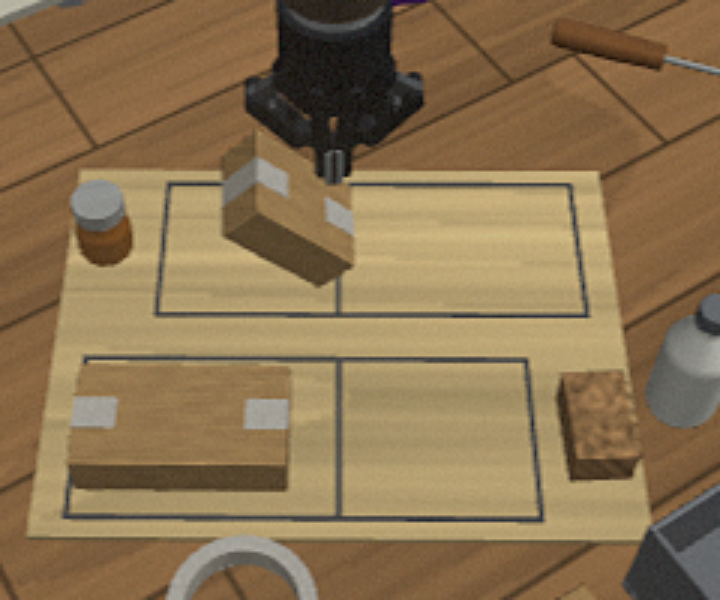

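Falling. Retreat up and out to the +y side.

apply_moves --plan '[0, 0, -0.02, 0, 0, 0, 0, 0, -0.05, 0, 0, 0, 0, 0, -0.085, 0, 0, 0, 0, 0, -0.12, 0, 0, 0, 0.03, 0.02, -0.15, 0, 0, 0, 0.06, 0.05, -0.16, 0, 0, 0, 0.09, 0.08, -0.16, 0, 0, 0, 0.11, 0.11, -0.16, 0, 0, 0, 0.12, 0.13, -0.16, 0, 0, 0, 0.12, 0.13, -0.16, 0, 0, 0, 0.12, 0.13, -0.16, 0, 0, 0]'

```text
clock: 10.5
eef_pos: [0.4348, 0.2193, 0.2531]
tool_rot: [0.255, 0.967, -0.0, -0.0]
ft_force: [-0.7, -0.4, 0.3]
grip_width: 0.0003
```

```bash
python3 -c "
from h import *
import cv2
c=optics.camera('scene'); cv2.imwrite('pics/s9.png',cv2.resize(c['pixels'][140:340,220:460,::-1],None,fx=3,fy=3))
c=optics.camera('top'); cv2.imwrite('pics/t9.png',cv2.resize(c['pixels'][150:330,260:440,::-1],None,fx=3.3,fy=3.3,interpolation=cv2.INTER_CUBIC))
go([.4797,.0523,.094],60.2)
"
```

```text
t 10.6 pos [0.435  0.2176 0.2531] f [-0.0804 -0.0355 -0.0065] w -8.633546430126945e-05 j [ 0.4641  0.2057  0.0168  1.3828 -0.0004  0.983 ]
shift [-0.1208 -0.1212  0.1592] rot [-0.0009 -0.0001  0.0012]
```

View pics/s9.png

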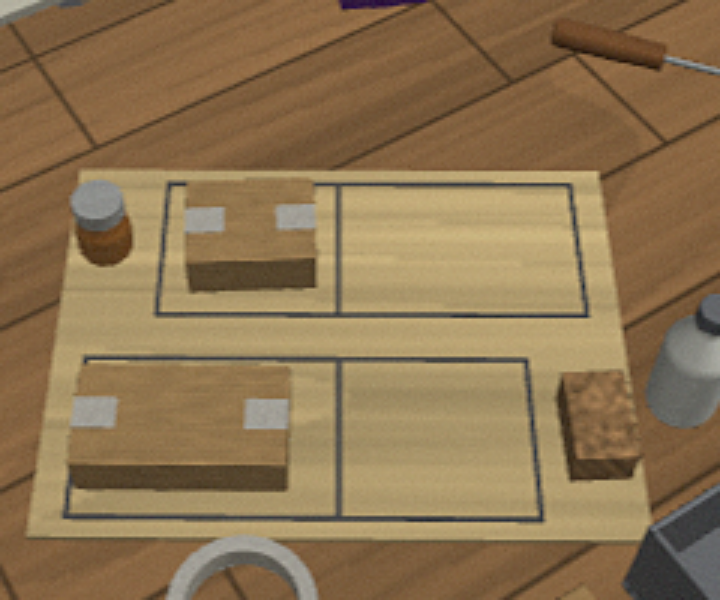

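View pics/t9.png

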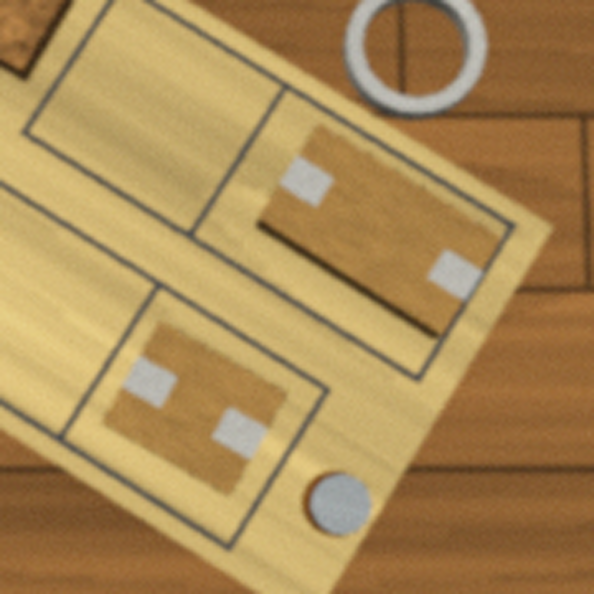

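```bash
python3 -c "
from h import *
go([.5,-.184,.22],60.2)
"
```

```text
t 10.6 pos [0.435  0.2176 0.2531] f [-0.0804 -0.0355 -0.0065] w -8.633546430126945e-05 j [ 0.4641  0.2057  0.0168  1.3828 -0.0004  0.983 ]
shift [-0.2556 -0.3164  0.0334] rot [-0.0009 -0.0001  0.0012]
```

apply_moves --plan '[-0.01, -0.012, 0, 0, 0, 0, -0.03, -0.037, 0.003, 0, 0, 0, -0.055, -0.068, 0.007, 0, 0, 0, -0.08, -0.099, 0.01, 0, 0, 0, -0.105, -0.13, 0.014, 0, 0, 0, -0.13, -0.161, 0.018, 0, 0, 0, -0.155, -0.192, 0.021, 0, 0, 0, -0.18, -0.223, 0.025, 0, 0, 0, -0.205, -0.254, 0.028, 0, 0, 0, -0.23, -0.285, 0.032, 0, 0, 0, -0.25, -0.31, 0.033, 0, 0, 0, -0.255, -0.316, 0.033, 0, 0, 0]'

```text
clock: 11.6
eef_pos: [0.4989, -0.1889, 0.2196]
tool_rot: [0.26, 0.965, -0.001, -0.0]
ft_force: [0.3, 0.5, 0.1]
grip_width: -0.0002
```

```bash
python3 -c "
from h import *
import cv2,pickle
for i in range(5): optics.camera('wrist')
c=wcam(); cv2.imwrite('pics/w10.png',c['pixels'][:,:,::-1]); pickle.dump({k:c[k] for k in('fx','cx','cy','pose')},open('w10.pkl','wb'))
go([.5,-.184,.22],60.2)
"
```

```text
t 11.9 pos [ 0.4995 -0.1817  0.2205] f [-0.0117 -0.5867  0.1327] w -0.00019025273207469215 j [-0.349   0.308   0.0678  1.3309  0.0004  0.1687]
shift [-0.0016 -0.0018  0.0005] rot [ 0.0003 -0.0003  0.0024]
```

View pics/w10.png

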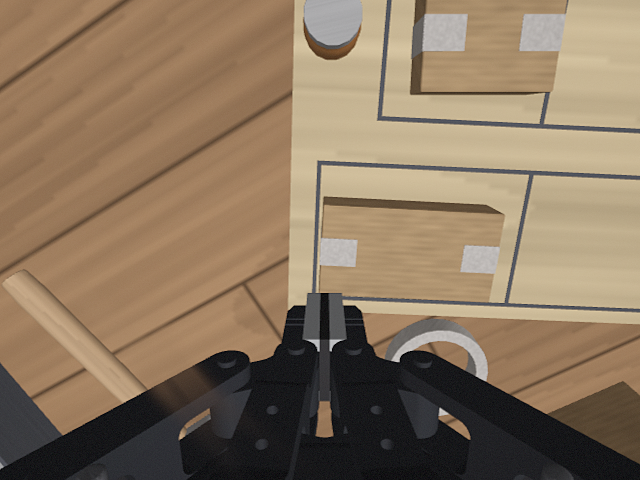

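```bash
python3 -c "
import cv2
t=cv2.imread('pics/w10.png')[155:305,300:400]
cv2.imwrite('pics/w10z.png',cv2.resize(t,None,fx=4,fy=4,interpolation=cv2.INTER_CUBIC))"
```

```text
(no output)
```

View pics/w10z.png

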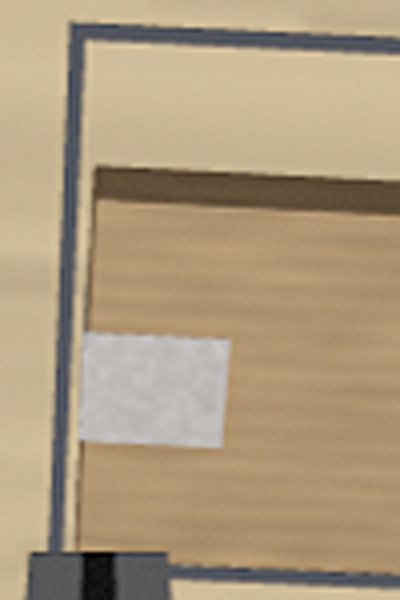

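```bash
python3 -c "
from h import *
print(bot.job_done(), sensors.get_obs()['clock'])"
```

```text
the job is handed in; nothing more can be done
the job is handed in; nothing more can be done
```

I pushed both cartons over near their tops with the shut fingertips, the tall one first, and handed the job in at about 12 s. Each fell flat and straight on its broad side: the tall one in the long bay of lane b, the short one in the short bay of lane a.

- **Tall carton:** it slid about 10 mm as it fell, so it lies at the board's x ≈ −36 to −186 mm and is turned less than about 1°. Its margin to the bay's end line is small. The close wrist picture shows 4–5 mm to the centre of that line at both corners, and the top view gives about 4–7 mm.
- **Disagreement:** one base corner read from the scene camera gave only 1–2 mm of margin. I trusted the closer wrist view and left the carton, since correcting it would have meant sliding it.
- **Short carton:** it looks well inside its bay in both the scene and top views, by eye only.
- **Everything else:** the jar, block, glue and screwdriver looked unmoved in the last scene picture. I did not check the purple carton, tape, mallet or clamp closely, but the arm went nowhere near them low down. The readings between moves stayed under 2 N, and the gripper finished at 0.22 m, touching nothing.

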